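# Set the carton-lane gate on its stay

## Task

Swing the blue lane gate open by its stay bar and fix it at the middle width: lift the bar by its yellow knob, bring the middle one of its three holes over the brass peg, and let it drop fully home so that the bar lies level and the gate stays held when you let go. Feel for the peg with a light touch, never pressing or dragging the bar hard against it, and leave the two cartons on the lane where they are.

Things in the scene. Friction and masses are not known exactly. Their poses are not given: they have to be found in the camera images.
- stay_knob (a point): centre of the upright yellow round knob (diameter 20 mm, 40 mm tall) on the free end of the aluminium stay bar. The knob stands on the bar's top face, 20 mm below this point (24 mm from the bar's mid-plane), and leans with the bar. About 0.1 m above the bench when the bar is level. It is 225 mm from the bar's pivot, measured along the bar.
- middle_hole (a point): centre of the middle of the three holes in the stay bar, half-way through its thickness. Holes are 11.5 mm in diameter, 120, 150 (this one) and 180 mm from the pivot along the middle line of the bar; the bar is 30 mm wide and 8 mm thick. x of this frame points along the bar from pivot to knob, z is square to the bar's flat face (up).
- stay_arm: dark round swivel on the gate's top, diameter 22 mm, that carries the bar (it weighs 130 to 200 g); the origin is the pivot: the bar swings sideways about the vertical through it and is lifted about a level axis through it. x points along the bar towards the knob, z is up. It rides on the gate 160 mm from the gate's hinge.
- stay_bar (a joint): lift of the bar in rad: 0 = lying level (its lowest stop), positive = knob end raised, up to 0.6. The bar falls back to level by its own weight. A bar resting on top of the peg by the rim of its middle hole reads about 0.09.
- gate (a joint): swing of the blue gate in rad: 0 = shut (gate lies along the line from hinge to peg), positive = opening (anticlockwise seen from above). A spring and a stiff hinge resist opening with about 0.7 to 1.0 N m, and the spring draws the gate back from wider angles (net about 0.15 N m) if it is not held. Held on the middle hole it stands at 0.75 to 0.92.
- gate_hinge (a point): point on the gate's vertical hinge axis, at the height of the level bar's mid-plane (74 mm above the bench). Fixed.
- peg_post: fixed dark steel post beside the lane that carries the peg, 200 mm from the gate hinge; the origin is the centre of its foot, 8 mm above the bench. x and y are the lane's own directions. The peg takes no more than about 25 N from the bar; a bar resting on it by its weight alone loads it with about 1.5 N.
- peg_point (a point): middle of the post's slotted head at the height of the peg's tip, 84 mm above the bench and 14 mm above the underside of the level bar. The brass peg is upright, diameter 9.5 mm, with a flat, slightly chamfered tip. It is clamped in slots, so its axis may stand up to 6.5 mm from this point along each of the post's x and y (differs each time, not measured: look or feel for it).
- red_box_center (a point): centre of a red carton 70 x 100 x 35 mm that stands on the lane's deck below the height of the bar; leave it
- green_box_center (a point): centre of a green carton 60 x 45 x 30 mm that stands on the lane's deck below the height of the bar; leave it

How it is judged (in metres and radians):
On the way, in this order (a step that is already met when the one before it is completed fails the run):
1. the bar is lifted to about the peg's height (lift above 0.08 rad) (value of joint stay_bar above 0.08 rad), for 0.1 s.
2. the middle hole is down over the peg (value of joint stay_bar below 0.03 rad and horizontal distance between middle_hole and peg_post below 0.0115 m), for 0.2 s.
At the end, for the whole second after the job is handed in: the bar lies level (lift under 0.03 rad) with its middle hole over the peg (hole centre within 11.5 mm of the post's axis in plan), so that the gate is held open against its spring (gate over 0.7 rad) and at rest (under 0.05 rad/s), the robot clear (all of step 2 and velocity of joint gate between -0.05 and 0.05 rad/s and value of joint gate above 0.7 rad); the robot touches nothing.
It fails at once if the bar is pressed or dragged against the peg with more than 25 N (contact force between stay_arm and peg_post above 25 N).
It fails at once if a carton on the lane is shoved more than 30 mm (distance of any of red_box_center, green_box_center from where it was at the start of the episode above 0.03 m).
It also fails if it takes over 72 s, if anything falls off the work surface, if the arm or the gripper's body presses on something with over 40 N, if the wrist force passes 120 N, or if a joint passes its speed limit or range.

## Robot

A 6-joint arm with a two-finger parallel gripper is mounted at the origin on the work surface. World frame = base frame: x ahead of the robot, y to its left, z up, the work surface at z = 0. Lengths are in m, angles in degrees, forces in N, time in s.
With the tool pointing down it reaches from about 0.4 to 0.825 m from the base axis. Payload 7 kg.
Tool frame: the origin (TCP) lies on the front face of the gripper's body, between the roots of the fingers; the fingertips stand 66 mm ahead of it and the grasp point (between the pads) lies 47 mm ahead of it; z points along the fingers, y is the line along which they close (so a half turn about z gives the same grasp; the last joint's range is limited). The gripper opens to 88 mm and grips with 3 to 60 N. Pads are 19 mm wide; open, the fingers measure 130 mm over their backs; the gripper's body (78 mm by 193 mm) begins 47 mm behind the grasp point.
Start: joints at [91.392, 20.546, 0.682, 0, -70.136, -16.507], TCP at [0.176, 0.652, 0.292] pointing down, gripper open.
Joint ranges: [-176.03, 176.03], [-82.01, 121.73], [-58.28, 71.71], [-173.87, 95.51], [-174.79, -0.11], [-173.66, 173.66]. Speed limits (degrees/s): [136.94, 136.94, 172.46, 180, 180, 180].

## Interface

Orientations are given as [roll, pitch, yaw] about the fixed x, y, z axes, in that order (R = Rz(yaw) Ry(pitch) Rx(roll)).
In Python, from plant import ctrl gives the robot as it stands.
- The arm moves only by the tool send_rows, never from a script. Its argument "deltas" is a list of rows, each a list of 2 entries, a list of its own where there are three numbers: the shift along the tool's x, y, z each as a share of 800 mm, from -1 to 1, then the turn about the tool's z as a share of 90 degrees, from -1 to 1. A call has exactly 5 rows; each row is the pose to reach, as a shift and turn from the pose commanded when the call began, along the tool's axes at that moment; what a row does not reach only later rows make up. A row lasts 1/12 s, in which the tool goes at most 41.7 mm and 7.16 degrees, less where a joint would pass 70% of its speed; a pose out of reach is approached as far as the arm can. A call with a number of a shift or a turn outside -1 to 1 is refused whole. A call with a gripper value outside its range is refused whole. "gripper" is the opening, from 0 (shut) to 1 (fully open), set as the call begins (left out, the last holds). The fingers move at their own pace and stop on an object; the grip force is fixed at half the most. Time passes only in rows, so rows that repeat a pose let the fingers close, or fill a call up. It gives the time, the measured TCP pose, the force, the opening and the grip force at its end, in the units of the state.
- ctrl.get_obs(): the state, without advancing time (a new reading comes with each control period).
- ctrl.snapshot(name): name is "scene" or "top"; returns a dict with "color" (400x640x3 uint8, red, green, blue), "vertical_fov" (degrees; the focal length in pixels is half the picture's height over the tangent of half this angle, whatever the lens; pixels are square), "cx", "cy" (the principal point, pixels), "k1" (the pictures are not rectified: a ray, as slopes to the right and down, at radius r is drawn at 1 + k1 r^2 times it, then the intrinsics apply), "rvec" (rotation vector, rad) and "tvec" (3), from world to camera coordinates, as OpenCV has them. Camera axes: x right, y down, z forward; pixel columns grow to the right and rows downward; lengths in m; the calibration is good to about 2 mm. A picture is of the moment at which its call begins. There is no depth.
- ctrl.close_job(): hands the job in; it is judged then, once.
Trained networks look in a picture, given as the dict that the camera call returned (one of the last four; its "shot" number tells which), for a name from the list of things; names that differ only in an ending like _2 or _b are one class to them, and where a whole thing is asked for, a point or a joint stands for the part that bears it (a point fixed in the world has none). Each returns a list of dicts, best first, with "conf" (0 to 1); they miss things now and then, are a little off and sometimes report something else, mostly with a low value. They report only what shows in the picture. A call takes as long as a camera call.
- ctrl.boxes_of(picture, thing): "xy" ([column, row] as shares, 0 to 1, of the picture: columns of its width, rows of its height, amid what is visible of it).
- ctrl.cut_out(picture, thing): "pixels" (400x640 bool, what is visible of it) and "xy" ([column, row] as shares, 0 to 1, of the picture: columns of its width, rows of its height, amid what is visible of it).
The state is a dict: "clock": time; "joint_pos": joint angles; "qvel": joint speeds; "tau": joint torques, N m; "tool_pos": TCP position; "orientation": TCP orientation; "force": force on the tool from outside, world axes, zero at the start; "moment": the same for the moment, N m; "opening": finger opening in m; "gripper_force": force on a finger pad.
Only numpy, scipy, OpenCV 4.12 (cv2) and the standard library are available. Lean on these libraries where they do the work, as an engineer would, in place of code of your own. Each camera call takes 0.05 s, during which the arm holds its last target. There are 200 camera calls.

## Working session

There is one attempt and no reset: what is moved stays moved. The work goes in short steps, Python scripts to look and compute and a tool call to move; the robot and the scene stay as the last step left them, time stands still between calls to the robot, and variables do not carry over. Pictures are saved under pics/ and viewed, at most 10 in all, crops included, and the job is handed in when it is done.

Besides the shell and the picture viewer there is one more tool, called by a JSON object that holds its "method" and its "body". send_rows: Moves the arm, as the interface text tells. Shift numbers are shares of 800 mm and turn numbers shares of 90 degrees, none past 1 either way. Its arguments: {"type":"object","properties":{"deltas":{"type":"array","items":{"type":"array"}},"gripper":{"type":"number"}},"required":["deltas"]}

```bash
mkdir -p pics; cat > h.py <<'E'
import numpy as np, cv2
from plant import ctrl
from scipy.spatial.transform import Rotation as Ro
def cam(p):
    R,_=cv2.Rodrigues(np.array(p["rvec"],float)); return R,np.array(p["tvec"],float).ravel()
def foc(p): return 200/np.tan(np.radians(p["vertical_fov"])/2)
def proj(p,X):
    R,t=cam(p); c=np.atleast_2d(X)@R.T+t; s=c[:,:2]/c[:,2:]
    s=s*(1+p["k1"]*(s**2).sum(1,keepdims=True)); return s*foc(p)+[p["cx"],p["cy"]]
def ray(p,uv):
    R,t=cam(p); f=foc(p); K=np.array([[f,0,p["cx"]],[0,f,p["cy"]],[0,0,1]])
    d=(np.array(uv,float)-[p["cx"],p["cy"]])/f; s=d.copy()
    for _ in range(30): s=d/(1+p["k1"]*(s@s))
    return -R.T@t, R.T@np.array([s[0],s[1],1])
def atz(p,uv,z):
    o,d=ray(p,uv); return o+d*(z-o[2])/d[2]
def tri(obs):
    A=np.zeros((3,3));b=np.zeros(3)
    for p,uv in obs:
        o,d=ray(p,uv); d/=np.linalg.norm(d); M=np.eye(3)-np.outer(d,d); A+=M;b+=M@o
    return np.linalg.solve(A,b)
def save(p,n,box=None,k=1):
    im=cv2.cvtColor(p["color"],cv2.COLOR_RGB2BGR)
    if box: im=im[box[1]:box[3],box[0]:box[2]]
    cv2.imwrite("pics/"+n+".png",cv2.resize(im,None,fx=k,fy=k,interpolation=cv2.INTER_CUBIC))
E
python3 - <<'E'
from h import *
P={n:ctrl.snapshot(n) for n in("scene","top")}
for n in P: save(P[n],n+"0"); print(n,P[n]["vertical_fov"],P[n]["k1"],ray(P[n],[320,200]))
for th in["stay_knob","middle_hole","stay_arm","gate","gate_hinge","peg_post","peg_point","red_box_center","green_box_center"]:
    o=[]
    for n in P:
        r=ctrl.boxes_of(P[n],th)
        print(th,n,[(np.round(np.array(d["xy"])*[640,400],1),round(d["conf"],2)) for d in r[:2]])
        if r:o.append((P[n],np.array(r[0]["xy"])*[640,400]))
    if len(o)==2: print("   tri",tri(o).round(4))
s=ctrl.get_obs();print(s["tool_pos"],s["orientation"],s["opening"],s["clock"])
E
```

```text
scene 53.15287204764292 0.02804064870703462 (array([ 1.02199845, -0.21851641,  0.60679739]), array([-0.65140683,  0.22674404, -0.7240696 ]))
top 42.77817898772236 -0.0831755954137294 (array([ 0.39746442, -0.05855727,  0.9609214 ]), array([ 0.16210148,  0.03429815, -0.98628537]))
stay_knob scene [(array([271. , 201.4]), 0.81)]
stay_knob top [(array([382.4, 219.3]), 0.81)]
   tri [ 0.51   -0.1371  0.0665]
middle_hole scene [(array([268.2, 202.4]), 0.61), (array([269.6, 206.6]), 0.38)]
middle_hole top [(array([380.1, 217.3]), 0.82)]
   tri [ 0.5125 -0.1379  0.0669]
stay_arm scene [(array([267.8, 204.6]), 0.92)]
stay_arm top [(array([376. , 221.8]), 0.97)]
   tri [ 0.5056 -0.1349  0.0532]
gate scene [(array([264.7, 186. ]), 0.76)]
gate top [(array([381. , 247.6]), 0.57)]
   tri [ 0.4604 -0.1361  0.0602]
gate_hinge scene [(array([264. , 204.5]), 0.87), (array([306.8, 179.8]), 0.42)]
gate_hinge top [(array([380.4, 270.2]), 0.91)]
   tri [ 0.4238 -0.1398 -0.0287]
peg_post scene []
peg_post top [(array([334.7, 263.9]), 0.82)]
peg_point scene [(array([302.6, 181.1]), 0.57), (array([285.5, 234.1]), 0.36)]
peg_point top [(array([334.3, 262.4]), 0.75)]
   tri [ 0.436 -0.053  0.026]
red_box_center scene [(array([222.9, 232.6]), 0.68), (array([268., 206.]), 0.34)]
red_box_center top [(array([431.7, 218.9]), 0.71)]
   tri [ 0.5162 -0.2336  0.0205]
green_box_center scene [(array([288.5, 237.4]), 0.58)]
green_box_center top [(array([369.4, 193. ]), 0.74)]
   tri [ 0.5652 -0.1197  0.0184]
[0.176051   0.65160711 0.29215993] [ 1.79998703e+02  6.69201939e-04 -1.51208265e+01] 0.08805525648640448 1.0
```

View pics/scene0.png

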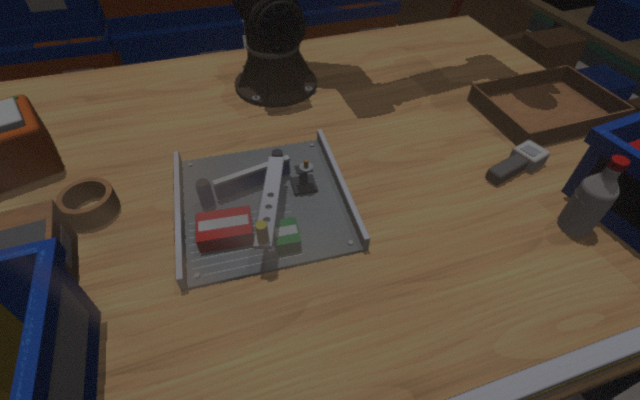

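View pics/top0.png

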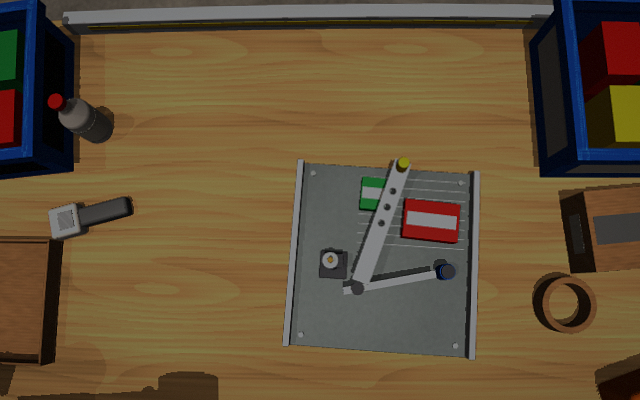

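The scene shows the gate, with its hinge at top-picture (446,270), pivot at (357,287), yellow knob at (403,163) and peg at about (331,260). I'll zoom in and compute positions.

```bash
python3 - <<'E'
from h import *
P={n:ctrl.snapshot(n) for n in("scene","top")}
a=P["top"]["color"][150:310,310:470];b=P["scene"]["color"][140:260,200:320]
a=cv2.resize(a,(480,480),interpolation=cv2.INTER_CUBIC);b=cv2.resize(b,(480,480),interpolation=cv2.INTER_CUBIC)
im=np.hstack([a,b]);im=cv2.convertScaleAbs(im,alpha=1.6)
im=cv2.resize(im,(800,400));cv2.imwrite("pics/c1.png",im[:,:,::-1])
for n in P:
    p=P[n];h=cv2.cvtColor(p["color"],cv2.COLOR_RGB2HSV).astype(int)
    for nm,m,box in[("yel",(h[...,0]>20)&(h[...,0]<35)&(h[...,1]>130),None),("brass",(h[...,0]>8)&(h[...,0]<26)&(h[...,1]>70)&(h[...,2]>50),None)]:
        k=np.zeros_like(m); 
        bx={"top":(310,150,470,310),"scene":(195,150,330,265)}[n]
        if nm=="brass": bx={"top":(318,245,348,278),"scene":(294,155,318,192)}[n]
        k[bx[1]:bx[3],bx[0]:bx[2]]=m[bx[1]:bx[3],bx[0]:bx[2]]
        v,u=np.nonzero(k)
        if len(u):
            print(n,nm,len(u),u.mean(),v.mean(),u.min(),u.max(),v.min(),v.max())
            for z in(.085,.1,.118):print("  z",z,atz(p,[u.mean(),v.mean()],z).round(4))
t=P["top"]
for nm,uv,z in[("pivot",[357,287],.08),("hinge",[446,270],.08),("peg",[331,260],.084),("h1",[381.5,222.5],.078),("h2",[387,207],.078),("h3",[393,191],.078)]:
    print(nm,atz(t,uv,z).round(4),proj(P["scene"],atz(t,uv,z)).round(1))
E
```

```text
scene brass 22 305.54545454545456 162.22727272727272 304 307 159 167
  z 0.085 [ 0.4457 -0.0487  0.085 ]
  z 0.1 [ 0.4622 -0.0536  0.1   ]
  z 0.118 [ 0.4821 -0.0595  0.118 ]
top yel 274 382.4124087591241 161.8978102189781 310 469 150 261
  z 0.085 [ 0.6092 -0.1376  0.085 ]
  z 0.1 [ 0.6056 -0.1362  0.1   ]
  z 0.118 [ 0.6013 -0.1346  0.118 ]
top brass 26 329.84615384615387 259.38461538461536 327 332 257 262
  z 0.085 [ 0.4388 -0.0454  0.085 ]
  z 0.1 [ 0.4381 -0.0456  0.1   ]
  z 0.118 [ 0.4372 -0.0459  0.118 ]
pivot [ 0.3924 -0.0916  0.08  ] [[277.8 152.2]]
hinge [ 0.421  -0.2436  0.08  ] [[204.5 177.5]]
peg [ 0.4378 -0.0474  0.084 ] [[305. 160.]]
h1 [ 0.5029 -0.1348  0.078 ] [[270.5 194.2]]
h2 [ 0.5301 -0.1449  0.078 ] [[268.8 205.7]]
h3 [ 0.5585 -0.1559  0.078 ] [[266.5 218.5]]
```

View pics/c1.png

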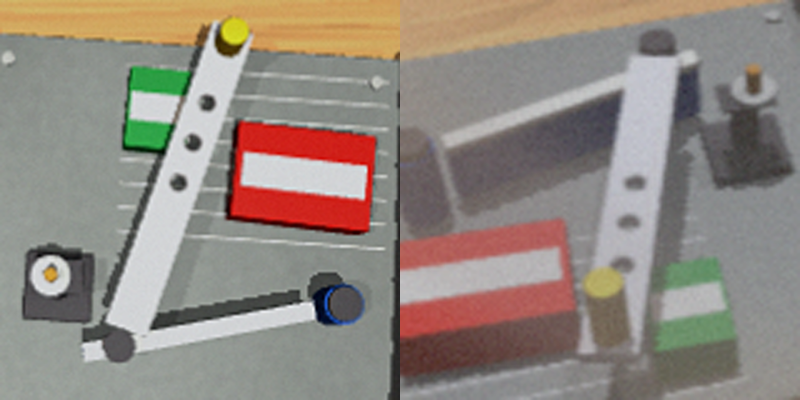

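The crop shows the peg tip at top (330,259), pivot (357,288), hinge (446,272), knob top (403,164), and the holes between. Now I'll fit the geometry and plan the knob path.

```bash
cat >> h.py <<'E'
def knob_xy(hinge,peg,g,lift,L=.15):
    a0=np.arctan2(*(peg-hinge)[::-1]); return hinge+.16*np.array([np.cos(a0+g),np.sin(a0+g)])
def final(hinge,peg):
    from scipy.optimize import brentq
    f=lambda g:np.linalg.norm(knob_xy(hinge,peg,g,0)-peg)-.15
    g=brentq(f,.3,1.4); pv=knob_xy(hinge,peg,g,0); d=(peg-pv)/.15
    return g,pv,d
def delta(tx,ty,tz,yaw):
    """shares from current measured pose to target TCP"""
    s=ctrl.get_obs(); y=np.radians(s["orientation"][2]); d=np.array([tx,ty,tz])-s["tool_pos"]
    R=Ro.from_euler("xyz",s["orientation"],degrees=True).as_matrix()
    return (R.T@d/.8).round(4), round(-(yaw-s["orientation"][2])/90,4)
E
python3 - <<'E'
from h import *
p=ctrl.snapshot("top");q=ctrl.snapshot("scene")
h=cv2.cvtColor(p["color"],cv2.COLOR_RGB2HSV).astype(int)
m=(h[...,0]>20)&(h[...,0]<35)&(h[...,1]>130); m[:,:390]=0;m[:,418:]=0;m[:153]=0;m[180:]=0
v,u=np.nonzero(m);k=(u.mean(),v.mean());print("knob px",k,len(u))
pv=atz(p,[357.2,288],.085)[:2];hi=atz(p,[446,272],.085)[:2];pg=atz(p,[330,259.3],.084)[:2]
kn=atz(p,k,.115);print(kn,proj(q,kn))
d=kn[:2]-pv;print("pv",pv,"hi",hi,"pg",pg,"len",np.linalg.norm(d),"yaw",np.degrees(np.arctan2(d[1],d[0])),"gl",np.linalg.norm(pv-hi),np.linalg.norm(pg-hi))
g,pf,df=final(hi,pg);print("final",g,pf,df,np.degrees(np.arctan2(df[1],df[0])),"knob",pf+.225*df)
print(delta(kn[0],kn[1],.22,-21))
for n in("top","scene"):
  print(n,[(np.array(r["xy"])*[640,400],r["conf"]) for r in ctrl.boxes_of(p if n=="top" else q,"gate_hinge")])
E
```

```text
knob px (np.float64(402.61538461538464), np.float64(163.4825174825175)) 143
[ 0.59916688 -0.16910362  0.115     ] [[262.33419081 223.49148148]]
pv [ 0.39071453 -0.09170457] hi [ 0.41746685 -0.24248303] pg [ 0.43897047 -0.04564742] len 0.22235780715420989 yaw -20.370128545725443 gl 0.1531333707313905 0.19800672274048373
final 0.8396866660061033 [ 0.31066383 -0.12334817] [0.8553776  0.51800498] 31.198524361782614 knob [ 0.50312379 -0.00679705]
(array([0.7782, 0.8525, 0.0902]), np.float64(0.0654))
top [(array([373.184, 191.68 ]), 0.56)]
scene [(array([265.92, 204.  ]), 0.84)]
```

{"method": "send_rows", "body": {"deltas": [[[0.778,0.852,0],0.065],[[0.778,0.852,0],0.065],[[0.778,0.852,0],0.065],[[0.778,0.852,0],0.065],[[0.778,0.852,0],0.065]], "gripper": 0.7}}

```text
clock: 1.72
tool_pos: [0.272, 0.4647, 0.2922]
orientation: [-180.0, -0.0, -20.9]
force: [0.9, 0.2, -0.5]
opening: 0.063
gripper_force: 0.0
```

{"method": "send_rows", "body": {"deltas": [[[0.666,0.594,0],0],[[0.666,0.594,0],0],[[0.666,0.594,0],0],[[0.666,0.594,0],0],[[0.666,0.594,0],0]]}}

```text
clock: 2.13
tool_pos: [0.3675, 0.2795, 0.2926]
orientation: [-179.9, -0.0, -20.9]
force: [0.6, -0.2, 0.8]
opening: 0.0616
gripper_force: 0.0
```

{"method": "send_rows", "body": {"deltas": [[[0.473,0.422,0],0],[[0.473,0.422,0],0],[[0.473,0.422,0],0],[[0.473,0.422,0],0],[[0.473,0.422,0],0]]}}

```text
clock: 2.55
tool_pos: [0.4631, 0.0943, 0.2928]
orientation: [-179.9, -0.0, -20.9]
force: [0.5, 0.8, -0.4]
opening: 0.0613
gripper_force: 0.0
```

{"method": "send_rows", "body": {"deltas": [[[0.28,0.25,0.02],0],[[0.28,0.25,0.04],0],[[0.28,0.25,0.06],0],[[0.28,0.25,0.06],0],[[0.28,0.25,0.06],0]]}}

```text
clock: 2.97
tool_pos: [0.5576, -0.0889, 0.262]
orientation: [-180.0, -0.0, -21.0]
force: [1.2, 1.2, -0.5]
opening: 0.0613
gripper_force: 0.0
```

```bash
python3 - <<'E'
from h import *
print(delta(.600,-.170,.152,-20.5))
E
```

```text
(array([0.0856, 0.0758, 0.1375]), np.float64(-0.0052))
```

{"method": "send_rows", "body": {"deltas": [[[0.0856,0.0758,0.02],-0.005],[[0.0856,0.0758,0.04],-0.005],[[0.0856,0.0758,0.06],-0.005],[[0.0856,0.0758,0.06],-0.005],[[0.0856,0.0758,0.06],-0.005]]}}

```text
clock: 3.38
tool_pos: [0.5985, -0.1688, 0.2122]
orientation: [179.9, 0.2, -20.6]
force: [-0.5, -0.1, 1.1]
opening: 0.061
gripper_force: 0.0
```

```bash
python3 - <<'E'
from h import *
p=ctrl.snapshot("top");q=ctrl.snapshot("scene")
a=cv2.resize(p["color"][130:290,310:470],(400,400),interpolation=2);b=cv2.resize(q["color"][130:280,190:340],(400,400),interpolation=2)
cv2.imwrite("pics/c2.png",cv2.convertScaleAbs(np.hstack([a,b]),alpha=1.6)[:,:,::-1])
s=ctrl.get_obs();print(s["tool_pos"],s["orientation"],s["force"])
print(delta(.600,-.170,.150,-20.5))
E
```

```text
[ 0.59942625 -0.16757969  0.21481152] [ 1.79997555e+02 -4.87247631e-02 -2.04900330e+01] [-0.44623492  0.53631409  1.32394411]
(array([0.0017, 0.0026, 0.081 ]), np.float64(0.0001))
```

View pics/c2.png

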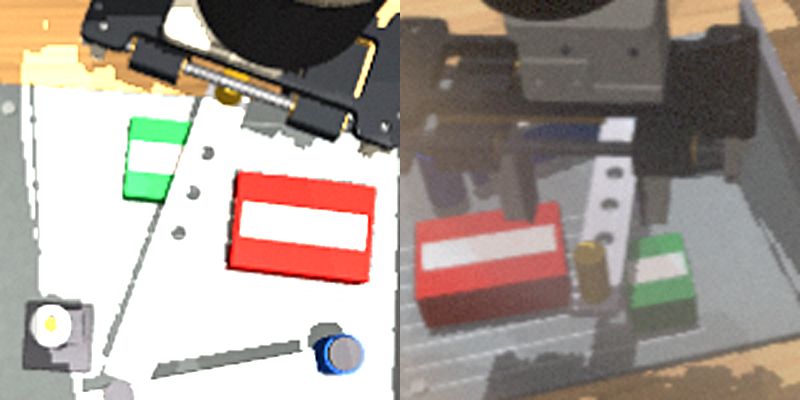

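The fingers straddle the knob (scene crop: fingers at 520 and 655, knob at 590). Descending.

{"method": "send_rows", "body": {"deltas": [[[0.001,0.002,0.025],0],[[0.001,0.002,0.045],0],[[0.001,0.002,0.065],0],[[0.001,0.002,0.079],0],[[0.001,0.002,0.079],0]]}}

```text
clock: 3.9
tool_pos: [0.5986, -0.1685, 0.1498]
orientation: [180.0, 0.1, -20.4]
force: [-0.9, 0.5, 0.3]
opening: 0.0612
gripper_force: 0.0
```

{"method": "send_rows", "body": {"deltas": [[[0,0,0],0],[[0,0,0],0],[[0,0,0],0],[[0,0,0],0],[[0,0,0],0]], "gripper": 0.1}}

```text
clock: 4.32
tool_pos: [0.5997, -0.1696, 0.1516]
orientation: [-180.0, -0.1, -20.5]
force: [0.0, 0.0, -0.6]
opening: 0.0332
gripper_force: 0.0
```

{"method": "send_rows", "body": {"deltas": [[[0,0,0],0],[[0,0,0],0],[[0,0,0],0],[[0,0,0],0],[[0,0,0],0]]}}

```text
clock: 4.73
tool_pos: [0.5995, -0.1697, 0.1508]
orientation: [180.0, -0.0, -20.5]
force: [0.5, -0.2, -0.1]
opening: 0.0192
gripper_force: 30.0
```

{"method": "send_rows", "body": {"deltas": [[[-0.001,0,-0.009],0],[[-0.0026,0,-0.019],0],[[-0.0044,0,-0.028],0],[[-0.006,0,-0.035],0],[[-0.0076,0,-0.042],0]]}}

```text
clock: 5.15
tool_pos: [0.5933, -0.1674, 0.1851]
orientation: [-180.0, 0.0, -20.5]
force: [-0.9, 0.1, -2.9]
opening: 0.0195
gripper_force: 30.0
```

{"method": "send_rows", "body": {"deltas": [[[-0.001,0,-0.004],0],[[-0.003,0,-0.01],0],[[-0.004,0,-0.013],0],[[-0.004,0,-0.013],0],[[-0.004,0,-0.013],0]]}}

```text
clock: 5.57
tool_pos: [0.591, -0.1664, 0.195]
orientation: [-180.0, -0.0, -20.5]
force: [-0.2, -0.1, -2.0]
opening: 0.0193
gripper_force: 30.0
```

```bash
python3 - <<'E'
from h import *
p=ctrl.snapshot("top");q=ctrl.snapshot("scene")
b=cv2.resize(q["color"][130:280,190:340],(500,500),interpolation=2)
cv2.imwrite("pics/c3.png",cv2.convertScaleAbs(b,alpha=1.6)[:,:,::-1])
s=ctrl.get_obs();print(s["tool_pos"],s["orientation"],s["force"])
E
```

```text
[ 0.59102202 -0.16642942  0.19479409] [-1.79999361e+02 -2.96388368e-02 -2.05079772e+01] [ 0.67296893 -0.35707999 -1.34002748]
```

View pics/c3.png

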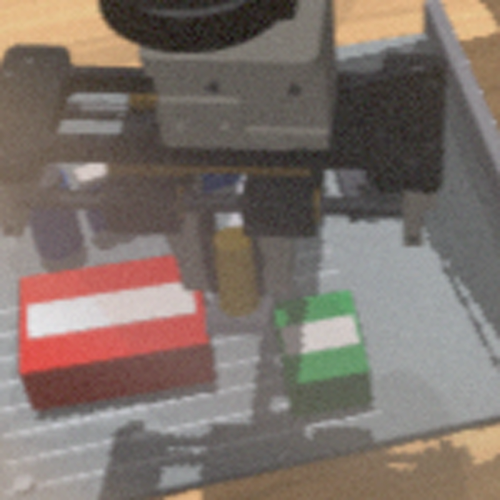

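```bash
cat >> h.py <<'E'
HI=np.array([.418,-.246]);PG=np.array([.439,-.0456]);RK=.225
def tcp(pv,b,lift,ZK=.1508):
    r=RK*np.cos(lift)-.024*np.sin(lift); dz=RK*np.sin(lift)-.024*(1-np.cos(lift))
    return np.array([*(pv+r*np.array([np.cos(b),np.sin(b)])),ZK+dz])
E
python3 - <<'E'
from h import *
g1,pf,df=final(HI,PG);b1=np.arctan2(df[1],df[0])
a0=np.arctan2(*(PG-HI)[::-1]);pv0=np.array([.389,-.088]);g0=np.arctan2(*(pv0-HI)[::-1])-a0;b0=np.radians(-20.6)
print("g",g0,g1,"b1",np.degrees(b1),"pf",pf)
c0=tcp(knob_xy(HI,PG,g0,0),b0,.2);print(c0)
N=30;prev=None
for c in range(0,N,5):
    s=c/N;base=tcp(knob_xy(HI,PG,g0+s*(g1-g0),0),b0+s*(b1-b0),.2);bb=b0+s*(b1-b0)
    R=Ro.from_euler("xyz",[np.pi,0,bb]).as_matrix();rows=[]
    for k in range(1,6):
        s=(c+k)/N;t=tcp(knob_xy(HI,PG,g0+s*(g1-g0),0),b0+s*(b1-b0),.2)
        rows.append([list((R.T@(t-base)/.8).round(4)),round(-np.degrees(s*(b1-b0)+b0-bb)/90,4)])
    print(rows,t.round(4))
E
```

```text
g 0.2859332345750192 0.8260890336711073 b1 32.3613021110412 pf [ 0.31229656 -0.12588846]
[ 0.59106738 -0.16453759  0.1950222 ]
[[[np.float64(-0.0032), np.float64(-0.0064), np.float64(-0.0)], np.float64(-0.0196)], [[np.float64(-0.0066), np.float64(-0.0128), np.float64(-0.0)], np.float64(-0.0392)], [[np.float64(-0.0103), np.float64(-0.0191), np.float64(-0.0)], np.float64(-0.0588)], [[np.float64(-0.0141), np.float64(-0.0253), np.float64(-0.0)], np.float64(-0.0785)], [[np.float64(-0.0182), np.float64(-0.0314), np.float64(-0.0)], np.float64(-0.0981)]] [ 0.5863 -0.1359  0.195 ]
[[[np.float64(-0.0033), np.float64(-0.0066), np.float64(-0.0)], np.float64(-0.0196)], [[np.float64(-0.0068), np.float64(-0.0132), np.float64(-0.0)], np.float64(-0.0392)], [[np.float64(-0.0106), np.float64(-0.0197), np.float64(-0.0)], np.float64(-0.0588)], [[np.float64(-0.0146), np.float64(-0.0261), np.float64(-0.0)], np.float64(-0.0785)], [[np.float64(-0.0188), np.float64(-0.0324), np.float64(-0.0)], np.float64(-0.0981)]] [ 0.5769 -0.1074  0.195 ]
[[[np.float64(-0.0034), np.float64(-0.0068), np.float64(-0.0)], np.fl
[... 1034 characters left out ...]
64(-0.0216), np.float64(-0.0)], np.float64(-0.0588)], [[np.float64(-0.0157), np.float64(-0.0286), np.float64(-0.0)], np.float64(-0.0785)], [[np.float64(-0.0202), np.float64(-0.0356), np.float64(-0.0)], np.float64(-0.0981)]] [ 0.5213 -0.0307  0.195 ]
[[[np.float64(-0.0036), np.float64(-0.0075), np.float64(-0.0)], np.float64(-0.0196)], [[np.float64(-0.0075), np.float64(-0.0149), np.float64(-0.0)], np.float64(-0.0392)], [[np.float64(-0.0116), np.float64(-0.0222), np.float64(-0.0)], np.float64(-0.0588)], [[np.float64(-0.016), np.float64(-0.0295), np.float64(-0.0)], np.float64(-0.0785)], [[np.float64(-0.0206), np.float64(-0.0367), np.float64(-0.0)], np.float64(-0.0981)]] [ 0.4945 -0.0104  0.195 ]
```

{"method": "send_rows", "body": {"deltas": [[[-0.0032,-0.0064,0],-0.0196],[[-0.0066,-0.0128,0],-0.0392],[[-0.0103,-0.0191,0],-0.0588],[[-0.0141,-0.0253,0],-0.0785],[[-0.0182,-0.0314,0],-0.0981]]}}

```text
clock: 6.08
tool_pos: [0.5875, -0.1371, 0.1956]
orientation: [-180.0, -0.2, -11.4]
force: [5.2, -1.7, -0.1]
opening: 0.0192
gripper_force: 30.0
```

{"method": "send_rows", "body": {"deltas": [[[-0.0033,-0.0066,0],-0.0196],[[-0.0068,-0.0132,0],-0.0392],[[-0.0106,-0.0197,0],-0.0588],[[-0.0146,-0.0261,0],-0.0785],[[-0.0188,-0.0324,0],-0.0981]]}}

```text
clock: 6.5
tool_pos: [0.578, -0.1084, 0.1956]
orientation: [-180.0, -0.2, -2.6]
force: [4.9, -0.4, -0.7]
opening: 0.0195
gripper_force: 30.0
```

{"method": "send_rows", "body": {"deltas": [[[-0.0034,-0.0068,0],-0.0196],[[-0.0071,-0.0136,0],-0.0392],[[-0.0109,-0.0203,0],-0.0588],[[-0.015,-0.0269,0],-0.0785],[[-0.0193,-0.0334,0],-0.0981]]}}

```text
clock: 6.92
tool_pos: [0.564, -0.0808, 0.1957]
orientation: [180.0, -0.2, 6.2]
force: [4.6, 1.1, 0.4]
opening: 0.0191
gripper_force: 30.0
```

```bash
python3 - <<'E'
from h import *
p=ctrl.snapshot("top");q=ctrl.snapshot("scene")
a=cv2.resize(p["color"][150:310,310:470],(400,400),interpolation=2);b=cv2.resize(q["color"][130:280,190:340],(400,400),interpolation=2)
cv2.imwrite("pics/c4.png",cv2.convertScaleAbs(np.hstack([a,b]),alpha=1.4)[:,:,::-1])
s=ctrl.get_obs();print(s["tool_pos"],s["orientation"],s["force"])
E
```

```text
[ 0.56351829 -0.08058784  0.19568208] [-179.99830675   -0.20246766    6.20888861] [4.9309006  0.74583564 0.76481993]
```

View pics/c4.png

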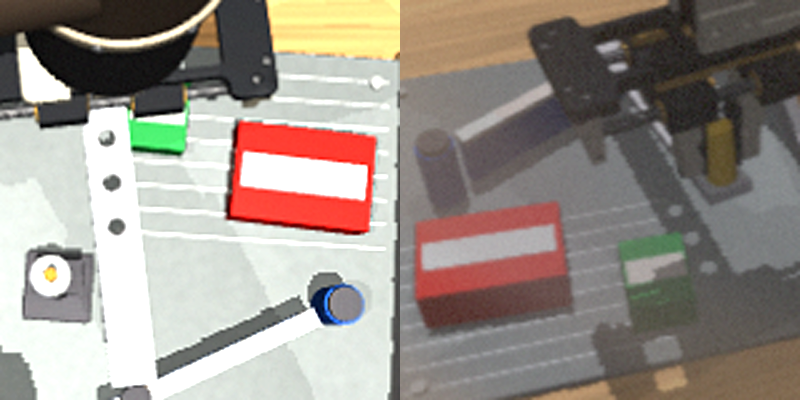

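The gate follows, with all three holes visible in the top crop and about 5 N of force. Continuing.

{"method": "send_rows", "body": {"deltas": [[[-0.0035,-0.007,0],-0.0196],[[-0.0072,-0.014,0],-0.0392],[[-0.0112,-0.0209,0],-0.0588],[[-0.0154,-0.0277,0],-0.0785],[[-0.0198,-0.0345,0],-0.0981]]}}

```text
clock: 7.43
tool_pos: [0.5451, -0.0553, 0.1955]
orientation: [180.0, -0.2, 15.0]
force: [5.5, 0.8, -0.5]
opening: 0.0193
gripper_force: 30.0
```

{"method": "send_rows", "body": {"deltas": [[[-0.0036,-0.0073,0],-0.0196],[[-0.0074,-0.0145,0],-0.0392],[[-0.0114,-0.0216,0],-0.0588],[[-0.0157,-0.0286,0],-0.0785],[[-0.0202,-0.0356,0],-0.0981]]}}

```text
clock: 7.85
tool_pos: [0.5222, -0.0317, 0.1955]
orientation: [180.0, -0.2, 23.8]
force: [4.7, 1.9, -0.1]
opening: 0.0192
gripper_force: 30.0
```

{"method": "send_rows", "body": {"deltas": [[[-0.0036,-0.0075,0],-0.0196],[[-0.0075,-0.0149,0],-0.0392],[[-0.0116,-0.0222,0],-0.0588],[[-0.016,-0.0295,0],-0.0785],[[-0.0206,-0.0367,0],-0.0981]]}}

```text
clock: 8.27
tool_pos: [0.4953, -0.0113, 0.1956]
orientation: [179.9, -0.2, 32.6]
force: [4.7, 3.6, -0.0]
opening: 0.0194
gripper_force: 30.0
```

```bash
python3 - <<'E'
from h import *
p=ctrl.snapshot("top");q=ctrl.snapshot("scene")
a=cv2.resize(p["color"][180:320,290:430],(400,400),interpolation=2);b=cv2.resize(q["color"][100:250,230:380],(400,400),interpolation=2)
cv2.imwrite("pics/c5.png",cv2.convertScaleAbs(np.hstack([a,b]),alpha=1.2)[:,:,::-1])
s=ctrl.get_obs();print(s["tool_pos"],s["orientation"],s["force"])
for n in("middle_hole","stay_arm","peg_point"):print(n,[(np.array(r["xy"])*[640,400],r["conf"]) for r in ctrl.boxes_of(p,n)])
E
```

```text
[ 0.49452002 -0.01131605  0.19552251] [ 1.79970384e+02 -1.63617864e-01  3.26187731e+01] [ 3.57929219  1.671814   -0.16155538]
middle_hole [(array([347.904, 281.   ]), 0.86), (array([329.6, 268.8]), 0.54)]
stay_arm [(array([347.776, 283.2  ]), 0.69)]
peg_point [(array([331.52, 259.2 ]), 0.72)]
```

View pics/c5.png

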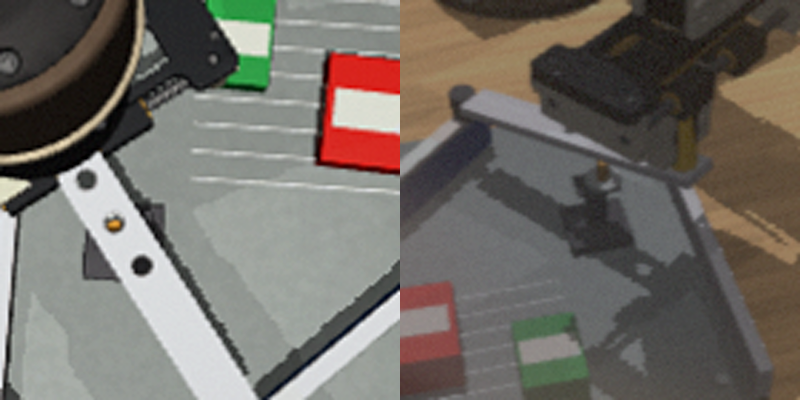

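The brass peg tip already shows through the middle hole (top crop (115,224), about full-picture (330.3,258.3)). I'll measure sub-pixel and predict the landing.

```bash
cat >> h.py <<'E'
PEGPX=(329.9,259.4)
def holes(p,seeds):
    g=p["color"].astype(float).max(2); out=[]   # bar bright
    for u,v in seeds:
        g2=p["color"].astype(float).min(2)
        for _ in range(4):
            U,V=np.meshgrid(np.arange(640),np.arange(400)); r=np.hypot(U-u,V-v); m=r<5.5
            ref=np.percentile(g2[m],85); w=np.clip(ref-15-g2,0,ref*.5)*m
            u,v=(w*U).sum()/w.sum(),(w*V).sum()/w.sum()
        out.append((u,v,w.sum()/ref/.5))
    return out
def fit(p,hs,rs,lift):
    X=[atz(p,h[:2],.074+r*np.sin(lift)+.004*np.cos(lift))[:2] for h,r in zip(hs,rs)]
    q=np.array([r*np.cos(lift)-.004*np.sin(lift) for r in rs]);X=np.array(X)
    A=np.c_[np.ones(len(q)),q];c,res,_,_=np.linalg.lstsq(A,X,rcond=None)
    d=c[1]/np.linalg.norm(c[1]); pv=X.mean(0)-q.mean()*d
    return pv,d,np.linalg.norm(c[1]),X-A@c
E
python3 - <<'E'
from h import *
seeds=[(290+143*.35,180+265*.35),(290+115*.35,180+223*.35),(290+87*.35,180+180*.35)]
for i in range(2):
    p=ctrl.snapshot("top");hs=holes(p,seeds);print([tuple(np.round(h,2)) for h in hs])
    s=ctrl.get_obs();dz=s["tool_pos"][2]-.1508;lift=dz/.2235
    pv,d,sc,res=fit(p,hs,[.12,.15,.18],lift)
    pg=atz(p,PEGPX,.084)[:2];h=pv+.15*d;n=np.array([d[1],-d[0]])
    print("lift",lift,"yaw",np.degrees(np.arctan2(d[1],d[0])),"scale",sc,"res mm",(res*1e3).round(2).tolist(),"pv",pv,"peg",pg,"err peg-hole along,toolY mm",(pg-h)@d*1e3,(pg-h)@n*1e3)
k=p["color"]; 
hsv=cv2.cvtColor(k,cv2.COLOR_RGB2HSV).astype(int);m=(hsv[...,0]>8)&(hsv[...,0]<26)&(hsv[...,1]>70)&(hsv[...,2]>50)
z=np.zeros_like(m);z[250:268,322:340]=m[250:268,322:340];v,u=np.nonzero(z);print("brass now",len(u),u.mean(),v.mean())
E
```

```text
[(np.float64(339.45), np.float64(272.87), np.float64(43.21)), (np.float64(329.78), np.float64(258.19), np.float64(37.65)), (np.float64(320.09), np.float64(242.71), np.float64(42.96))]
lift 0.1989951513945541 yaw 33.083263763742934 scale 0.9995887006598488 res mm [[0.2, -0.0], [-0.41, 0.01], [0.2, -0.0]] pv [ 0.31755537 -0.12546823] peg [ 0.43880008 -0.045477  ] err peg-hole along,toolY mm -4.747909370235684 -0.8405979676397276
[(np.float64(339.46), np.float64(272.85), np.float64(43.53)), (np.float64(329.83), np.float64(258.19), np.float64(37.39)), (np.float64(320.06), np.float64(242.72), np.float64(43.75))]
lift 0.19880028158555438 yaw 33.15909958766119 scale 0.9996928844078685 res mm [[0.2, 0.03], [-0.41, -0.06], [0.2, 0.03]] pv [ 0.31766406 -0.12564213] peg [ 0.43880008 -0.045477  ] err peg-hole along,toolY mm -4.742798045648813 -0.853379904450234
brass now 20 329.5 258.5
```

{"method": "send_rows", "body": {"deltas": [[[-0.003,-0.0009,0],-0.003],[[-0.006,-0.0018,0],-0.006],[[-0.004,-0.0018,0.007],-0.006],[[-0.002,-0.0018,0.014],-0.006],[[0,-0.0018,0.0216],-0.006]]}}

```text
clock: 9.03
tool_pos: [0.4943, -0.0108, 0.1777]
orientation: [180.0, -0.1, 33.0]
force: [5.5, 3.6, 1.8]
opening: 0.0196
gripper_force: 30.0
```

```bash
cat > m.py <<'E'
from h import *
import sys
def meas(seeds,n=2):
  for i in range(n):
    p=ctrl.snapshot("top");hs=holes(p,seeds);print([tuple(float(x) for x in np.round(h,2)) for h in hs])
    s=ctrl.get_obs();dz=s["tool_pos"][2]-.1508;lift=dz/.2235
    pv,d,sc,res=fit(p,hs,[.12,.15,.18],lift)
    pg=atz(p,PEGPX,.084)[:2];n_=np.array([d[1],-d[0]])
    # level hole relative to peg in bar axes, and needed TCP move (gate constraint)
    e=(pg-pv-.15*d); rad=(pv-HI)/np.linalg.norm(pv-HI);t=np.array([-rad[1],rad[0]])
    dl=(e@d)/(t@d); pn=dl*(t@n_); ny=e@n_-pn
    print("lift %.3f z %.4f yaw %.2f sc %.4f along %.2f lat %.2f -> tcp x %.2f y %.2f mm turn %.2f deg"%(lift,s["tool_pos"][2],np.degrees(np.arctan2(d[1],d[0])),sc,e@d*1e3,e@n_*1e3,e@d*1e3,(pn+ny*.22/.15)*1e3,np.degrees(ny/.15)),"force",s["force"].round(2),"res",(res*1e3).round(2).tolist())
E
python3 - <<'E'
from m import *
meas([(339.5,273),(329.8,258.2),(320,242.7)])
E
```

```text
[(340.26, 274.67, 43.67), (330.33, 259.89, 39.7), (320.68, 244.98, 41.23)]
lift 0.114 z 0.1764 yaw 33.74 sc 0.9968 along 0.19 lat -0.16 -> tcp x 0.19 y -0.23 mm turn -0.05 deg force [4.67 3.44 1.06] res [[0.04, -0.07], [-0.08, 0.15], [0.04, -0.07]]
[(340.35, 274.99, 42.69), (330.48, 260.16, 38.9), (320.75, 245.33, 40.74)]
lift 0.116 z 0.1768 yaw 33.79 sc 0.9963 along 0.70 lat -0.01 -> tcp x 0.70 y 0.03 mm turn 0.03 deg force [4.17 3.77 1.41] res [[0.01, -0.04], [-0.01, 0.07], [0.01, -0.04]]
```

```bash
python3 - <<'E'
from m import *
meas([(340.3,274.9),(330.4,260.1),(320.7,245.2)],3)
E
```

```text
[(340.4, 275.05, 42.95), (330.54, 260.25, 39.54), (320.77, 245.36, 40.71)]
lift 0.117 z 0.1770 yaw 33.79 sc 0.9970 along 0.81 lat -0.01 -> tcp x 0.81 y 0.03 mm turn 0.04 deg force [3.68 2.98 1.9 ] res [[0.03, -0.02], [-0.05, 0.04], [0.03, -0.02]]
[(340.42, 275.06, 42.34), (330.55, 260.26, 39.35), (320.79, 245.38, 40.92)]
lift 0.118 z 0.1772 yaw 33.81 sc 0.9968 along 0.83 lat -0.03 -> tcp x 0.83 y 0.02 mm turn 0.04 deg force [3.74 2.25 2.38] res [[0.02, -0.02], [-0.05, 0.04], [0.02, -0.02]]
[(340.42, 275.06, 42.24), (330.56, 260.26, 39.63), (320.78, 245.39, 41.09)]
lift 0.118 z 0.1772 yaw 33.82 sc 0.9969 along 0.83 lat -0.02 -> tcp x 0.83 y 0.02 mm turn 0.04 deg force [4.37 3.   1.13] res [[0.02, -0.02], [-0.04, 0.04], [0.02, -0.02]]
```

{"method": "send_rows", "body": {"deltas": [[[0.001,0,0.0015],0],[[0.0015,0,0.003],0],[[0.002,0,0.0045],0],[[0.0024,0,0.006],0],[[0.0024,0,0.006],0]]}}

```text
clock: 9.7
tool_pos: [0.4947, -0.0102, 0.1723]
orientation: [-180.0, 0.0, 33.0]
force: [2.5, 1.0, 2.0]
opening: 0.0192
gripper_force: 30.0
```

{"method": "send_rows", "body": {"deltas": [[[0.0001,0,0.0005],0],[[0.0002,0,0.001],0],[[0.0003,0,0.0015],0],[[0.0004,0,0.002],0],[[0.0004,0,0.002],0]]}}

```text
clock: 10.12
tool_pos: [0.4949, -0.01, 0.171]
orientation: [-180.0, 0.0, 33.0]
force: [2.3, 1.1, 1.5]
opening: 0.019
gripper_force: 30.0
```

```bash
python3 - <<'E'
from m import *
meas([(340.3,274.9),(330.4,260.1),(320.7,245.2)],3)
E
```

```text
[(340.29, 274.95, 42.95), (330.28, 260.16, 37.62), (320.69, 245.36, 40.16)]
lift 0.091 z 0.1710 yaw 33.83 sc 0.9976 along 0.90 lat 0.08 -> tcp x 0.90 y 0.18 mm turn 0.08 deg force [2.06 1.89 0.83] res [[0.01, -0.11], [-0.02, 0.22], [0.01, -0.11]]
[(340.29, 274.95, 42.92), (330.28, 260.15, 37.94), (320.69, 245.37, 40.24)]
lift 0.091 z 0.1711 yaw 33.85 sc 0.9974 along 0.90 lat 0.08 -> tcp x 0.90 y 0.18 mm turn 0.08 deg force [2.8  1.78 1.27] res [[0.01, -0.11], [-0.01, 0.22], [0.01, -0.11]]
[(340.29, 274.96, 43.14), (330.28, 260.16, 37.52), (320.68, 245.37, 40.22)]
lift 0.091 z 0.1711 yaw 33.84 sc 0.9976 along 0.90 lat 0.09 -> tcp x 0.90 y 0.19 mm turn 0.08 deg force [2.47 1.63 0.11] res [[0.01, -0.11], [-0.02, 0.21], [0.01, -0.11]]
```

{"method": "send_rows", "body": {"deltas": [[[0.0005,0,0],0],[[0.001,0,0],0],[[0.0015,0,0],0],[[0.0019,0,0],0],[[0.0019,0,0],0]]}}

```text
clock: 10.68
tool_pos: [0.496, -0.0092, 0.1709]
orientation: [-180.0, 0.0, 33.0]
force: [0.8, -0.3, 1.1]
opening: 0.0191
gripper_force: 30.0
```

```bash
python3 - <<'E'
from m import *
meas([(340.3,274.9),(330.4,260.1),(320.7,245.2)],3)
E
```

```text
[(339.83, 274.29, 42.07), (329.92, 259.53, 36.6), (320.21, 244.69, 40.41)]
lift 0.090 z 0.1710 yaw 33.85 sc 0.9983 along -0.42 lat 0.08 -> tcp x -0.42 y 0.10 mm turn 0.01 deg force [1.08 0.49 1.27] res [[0.03, -0.05], [-0.06, 0.1], [0.03, -0.05]]
[(339.79, 274.25, 42.08), (329.93, 259.52, 36.96), (320.18, 244.61, 40.43)]
lift 0.090 z 0.1710 yaw 33.80 sc 0.9992 along -0.50 lat 0.07 -> tcp x -0.50 y 0.07 mm turn 0.00 deg force [ 0.52 -0.18  1.53] res [[0.06, -0.02], [-0.12, 0.04], [0.06, -0.02]]
[(339.81, 274.25, 42.54), (329.95, 259.48, 37.34), (320.18, 244.58, 40.38)]
lift 0.090 z 0.1710 yaw 33.79 sc 1.0002 along -0.52 lat 0.03 -> tcp x -0.52 y 0.01 mm turn -0.01 deg force [ 0.66 -0.18  0.15] res [[0.05, -0.01], [-0.1, 0.03], [0.05, -0.01]]
```

{"method": "send_rows", "body": {"deltas": [[[0,0,0.0006],0],[[0,0,0.0012],0],[[0,0,0.0018],0],[[0,0,0.0024],0],[[0,0,0.0024],0]]}}

```text
clock: 11.25
tool_pos: [0.4965, -0.009, 0.1692]
orientation: [180.0, -0.0, 33.0]
force: [1.2, 1.3, 0.8]
opening: 0.0194
gripper_force: 30.0
```

```bash
python3 - <<'E'
from m import *
meas([(339.8,274.3),(329.9,259.5),(320.2,244.6)],3)
E
```

```text
[(339.74, 274.18, 42.97), (329.89, 259.45, 37.32), (320.14, 244.56, 39.69)]
lift 0.083 z 0.1692 yaw 33.79 sc 0.9995 along -0.56 lat 0.05 -> tcp x -0.56 y 0.04 mm turn -0.01 deg force [1.93 1.05 0.38] res [[0.06, -0.02], [-0.12, 0.03], [0.06, -0.02]]
[(339.74, 274.18, 42.84), (329.89, 259.45, 37.66), (320.15, 244.56, 39.76)]
lift 0.083 z 0.1693 yaw 33.79 sc 0.9994 along -0.56 lat 0.05 -> tcp x -0.56 y 0.04 mm turn -0.01 deg force [2.71 0.72 1.82] res [[0.06, -0.02], [-0.12, 0.04], [0.06, -0.02]]
[(339.74, 274.18, 42.82), (329.89, 259.45, 37.34), (320.15, 244.56, 39.71)]
lift 0.083 z 0.1693 yaw 33.78 sc 0.9994 along -0.56 lat 0.05 -> tcp x -0.56 y 0.04 mm turn -0.01 deg force [2.58 1.73 1.62] res [[0.06, -0.02], [-0.12, 0.04], [0.06, -0.02]]
```

{"method": "send_rows", "body": {"deltas": [[[0.0001,0,0.0007],0],[[0.0002,0,0.0014],0],[[0.0003,0,0.0021],0],[[0.0004,0,0.0028],0],[[0.0004,0,0.0028],0]]}}

```text
clock: 11.82
tool_pos: [0.4969, -0.0088, 0.167]
orientation: [180.0, -0.0, 33.0]
force: [1.7, 2.6, 1.4]
opening: 0.0192
gripper_force: 30.0
```

```bash
python3 - <<'E'
from m import *
meas([(339.8,274.3),(329.9,259.5),(320.2,244.6)],3)
E
```

```text
[(339.73, 274.15, 42.19), (329.87, 259.4, 37.21), (320.15, 244.58, 39.56)]
lift 0.073 z 0.1670 yaw 33.80 sc 0.9995 along -0.52 lat 0.02 -> tcp x -0.52 y -0.00 mm turn -0.02 deg force [3.08 1.66 1.96] res [[0.04, -0.02], [-0.07, 0.05], [0.04, -0.02]]
[(339.72, 274.15, 42.26), (329.88, 259.41, 37.22), (320.15, 244.58, 39.53)]
lift 0.073 z 0.1671 yaw 33.79 sc 0.9994 along -0.51 lat 0.02 -> tcp x -0.51 y 0.00 mm turn -0.02 deg force [1.99 1.7  1.13] res [[0.04, -0.02], [-0.09, 0.03], [0.04, -0.02]]
[(339.73, 274.14, 42.33), (329.9, 259.42, 37.62), (320.15, 244.58, 39.42)]
lift 0.073 z 0.1671 yaw 33.81 sc 0.9992 along -0.51 lat 0.02 -> tcp x -0.51 y -0.01 mm turn -0.02 deg force [3.36 2.22 1.74] res [[0.05, -0.01], [-0.11, 0.01], [0.05, -0.01]]
```

{"method": "send_rows", "body": {"deltas": [[[0.0003,0,0.0008],0],[[0.0005,0,0.0016],0],[[0.0007,0,0.0024],0],[[0.001,0,0.0032],0],[[0.001,0,0.004],0]]}}

```text
clock: 12.38
tool_pos: [0.4974, -0.0084, 0.1637]
orientation: [180.0, -0.0, 33.0]
force: [3.0, 3.0, 2.1]
opening: 0.0195
gripper_force: 30.0
```

```bash
python3 - <<'E'
from m import *
meas([(339.8,274.3),(329.9,259.5),(320.2,244.6)],2)
E
```

```text
[(339.67, 274.04, 41.99), (329.83, 259.39, 36.89), (320.11, 244.64, 38.74)]
lift 0.057 z 0.1636 yaw 33.92 sc 0.9974 along -0.50 lat 0.04 -> tcp x -0.50 y 0.03 mm turn -0.01 deg force [3.27 2.01 1.78] res [[0.05, -0.01], [-0.09, 0.03], [0.05, -0.01]]
[(339.67, 274.04, 42.27), (329.84, 259.38, 36.88), (320.11, 244.65, 38.71)]
lift 0.058 z 0.1637 yaw 33.92 sc 0.9971 along -0.49 lat 0.04 -> tcp x -0.49 y 0.02 mm turn -0.01 deg force [4.42 2.35 1.63] res [[0.04, -0.01], [-0.09, 0.02], [0.04, -0.01]]
```

{"method": "send_rows", "body": {"deltas": [[[0.0004,0,0.001],0],[[0.0007,0,0.002],0],[[0.001,0,0.003],0],[[0.0014,0,0.004],0],[[0.0014,0,0.005],0]]}}

```text
clock: 12.9
tool_pos: [0.498, -0.008, 0.1595]
orientation: [-180.0, 0.0, 33.0]
force: [2.2, 2.0, 1.6]
opening: 0.0191
gripper_force: 30.0
```

{"method": "send_rows", "body": {"deltas": [[[0.0002,0,0.001],0],[[0.0004,0,0.002],0],[[0.0006,0,0.003],0],[[0.0008,0,0.004],0],[[0.0008,0,0.004],0]]}}

```text
clock: 13.32
tool_pos: [0.4984, -0.0077, 0.1563]
orientation: [-180.0, 0.0, 33.0]
force: [1.5, 1.0, 1.3]
opening: 0.0194
gripper_force: 30.0
```

```bash
python3 - <<'E'
from m import *
meas([(339.6,274.0),(329.8,259.3),(320.1,244.6)],2)
p=ctrl.snapshot("top");q=ctrl.snapshot("scene")
a=cv2.resize(p["color"][220:300,290:370],(400,400),interpolation=2);b=cv2.resize(q["color"][110:190,270:350],(400,400),interpolation=2)
cv2.imwrite("pics/c6.png",cv2.convertScaleAbs(np.hstack([a,b]),alpha=1.2)[:,:,::-1])
E
```

```text
[(339.58, 274.01, 42.35), (329.8, 259.33, 37.82), (320.13, 244.75, 38.05)]
lift 0.025 z 0.1564 yaw 33.86 sc 0.9983 along -0.44 lat 0.03 -> tcp x -0.44 y 0.01 mm turn -0.01 deg force [ 0.01  0.86 -0.06] res [[-0.0, -0.01], [0.0, 0.02], [-0.0, -0.01]]
[(339.58, 274.01, 42.6), (329.79, 259.32, 37.86), (320.14, 244.75, 37.95)]
lift 0.025 z 0.1564 yaw 33.86 sc 0.9980 along -0.45 lat 0.02 -> tcp x -0.45 y 0.01 mm turn -0.01 deg force [0.99 0.36 0.93] res [[-0.01, -0.02], [0.01, 0.03], [-0.01, -0.02]]
```

View pics/c6.png

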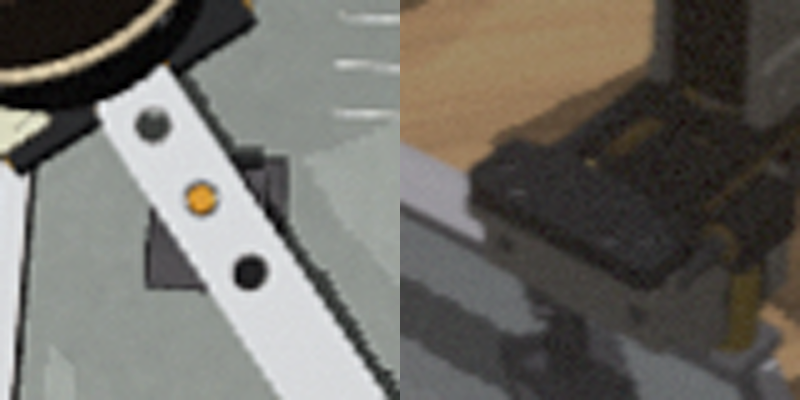

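The brass peg fills the middle hole (top crop (201,198)), so the bar is over the peg. I'll lower the rest, then release.

{"method": "send_rows", "body": {"deltas": [[[0.0002,0,0.0012],0],[[0.0004,0,0.0024],0],[[0.0006,0,0.0036],0],[[0.0008,0,0.0048],0],[[0.0008,0,0.0055],0]]}}

```text
clock: 13.93
tool_pos: [0.4992, -0.0072, 0.152]
orientation: [-180.0, 0.0, 33.0]
force: [0.1, 1.1, 1.3]
opening: 0.0192
gripper_force: 30.0
```

{"method": "send_rows", "body": {"deltas": [[[0,0,0],0],[[0,0,0],0],[[0,0,0],0],[[0,0,0],0],[[0,0,0],0]], "gripper": 0.7}}

```text
clock: 14.35
tool_pos: [0.4992, -0.0072, 0.1521]
orientation: [-180.0, 0.0, 33.0]
force: [0.6, 0.2, -0.3]
opening: 0.0471
gripper_force: 0.0
```

{"method": "send_rows", "body": {"deltas": [[[0,0,0],0],[[0,0,0],0],[[0,0,0],0],[[0,0,0],0],[[0,0,0],0]]}}

```text
clock: 14.77
tool_pos: [0.4992, -0.0072, 0.1521]
orientation: [-180.0, 0.0, 33.0]
force: [-0.3, -0.1, 0.9]
opening: 0.0613
gripper_force: 0.0
```

{"method": "send_rows", "body": {"deltas": [[[0,0,-0.02],0],[[0,0,-0.05],0],[[0,0,-0.09],0],[[0,0,-0.13],0],[[0,0,-0.16],0]]}}

```text
clock: 15.18
tool_pos: [0.4996, -0.0072, 0.2828]
orientation: [179.9, -0.1, 33.0]
force: [1.0, -0.1, 0.4]
opening: 0.0612
gripper_force: 0.0
```

{"method": "send_rows", "body": {"deltas": [[[0.05,-0.05,0],0],[[0.1,-0.1,0],0],[[0.13,-0.13,0],0],[[0.16,-0.16,0],0],[[0.18,-0.18,0],0]]}}

```text
clock: 15.6
tool_pos: [0.5417, 0.1943, 0.2804]
orientation: [-180.0, -0.0, 33.0]
force: [1.4, -0.4, -0.7]
opening: 0.0612
gripper_force: 0.0
```

```bash
python3 - <<'E'
from h import *
p=ctrl.snapshot("top");q=ctrl.snapshot("scene");s=ctrl.get_obs();print(s["clock"],s["tool_pos"],s["force"],s["opening"])
hs=holes(p,[(339.5,274),(329.8,259.3),(320.1,244.8)]);print(np.round(hs,2),fit(p,hs,[.12,.15,.18],0.)[2])
a=cv2.resize(p["color"][190:310,280:400],(400,400),interpolation=2);b=cv2.resize(q["color"][100:220,240:360],(400,400),interpolation=2)
cv2.imwrite("pics/c7.png",cv2.convertScaleAbs(np.hstack([a,b]),alpha=1.2)[:,:,::-1])
E
```

```text
15.7 [0.54249397 0.19647395 0.27946388] [-0.8607505  -0.46517119 -0.68746336] 0.06179398602991575
[[339.28 273.34  39.56]
 [329.78 258.86  36.71]
 [319.88 244.34  34.51]] 0.996868302389656
```

View pics/c7.png

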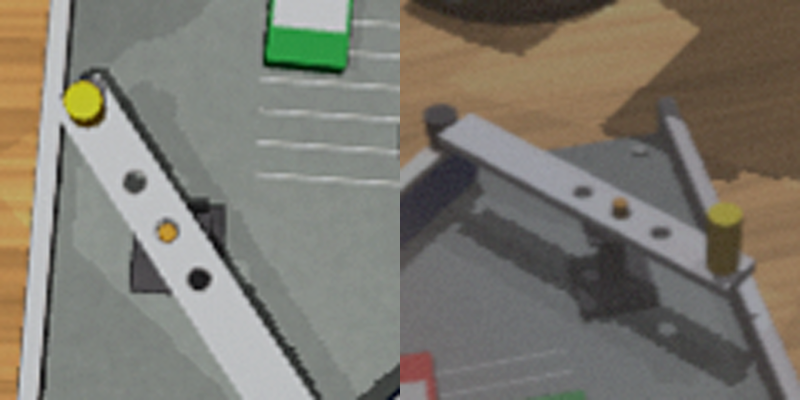

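The peg stands proud through the middle hole (scene crop (620,208)), and the bar looks level with the gripper clear. A quick height check of the knob, then I'll hand in.

```bash
python3 - <<'E'
from h import *
p=ctrl.snapshot("top");q=ctrl.snapshot("scene")
t=tri([(p,[305.2,220.6]),(q,[457.2,163.9])]);print(t,ctrl.get_obs()["qvel"])
hs=holes(p,[(339.3,273.3),(329.8,258.9),(319.9,244.3)]);print(np.round(hs,2))
for z in(.113,.118,.125,.138):print(z,proj(q,atz(p,[305.2,220.6],z)))
E
```

```text
[0.56161532 0.07573094 0.15867281] [-1.64342097 -1.31449469 -1.18854627  0.02049511 -0.04955421  0.27051099]
[[339.28 273.35  39.69]
 [329.78 258.86  36.77]
 [319.89 244.32  34.62]]
0.113 [[336.96353388 164.68216403]]
0.118 [[336.78058039 162.47842455]]
0.125 [[336.52174012 159.35994518]]
0.138 [[336.03246786 153.46314303]]
```

The scene knob top is really at column 337.2, row 163.9 (I added the crop offset wrong). That matches z≈0.115, so the bar is level, and the hole pixels are not moving.

```bash
python3 -c "
from plant import ctrl
print(ctrl.close_job())"
```

```text
the job is handed in; nothing more can be done
None
```

The gate is open and held on the middle hole: the bar lies level on the peg, the gripper is clear and the job is handed in at about 16 s of the 72 s; the hand-in call returned no verdict.

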